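# Post the setter anvil through the return box flap

## Task

The setter anvil, the small plain grey disc lying on the return box's feed deck, is to go back into the box: with the fingertips push it steadily along the deck against the hanging flap, on through the doorway and over the inner lip until it drops into the box, then draw the fingers back out so that the flap swings fully shut behind it. Only push it: do not lift, carry or flick the disc, and do not let it fall off the deck outside. Leave the other things on the bench where they are.

Things in the scene. Friction and masses are not known exactly. Their poses are not given: they have to be found in the camera images.
- anvil_center (a point): Centre of the setter anvil: plain pale-grey steel disc, 33 mm across, 13 mm thick, lying flat and loose on the feed deck, outside the flap (about 0.2 kg). The point is half-way up, 6.5 mm above the deck.
- return_box: Fixed plywood box with a dark steel feed deck in front. Origin on the bench top below the flap's hinge line, midway across; x points along the deck into the box (push this way), y left, z up. Deck level, top 45 mm up, from x = -160 to +20 mm. Side rails on it outside 12 mm high, 120 mm apart. Hinge lugs reach 99 mm up, glass cover (from x = 10 mm) 96 mm; nothing above.
- flap (a joint): Gravity flap in the doorway (120 mm wide, 46 mm high), aluminium with dark lower edge, 114x45x3 mm, 60 g; top hinge line 91 mm above the bench at x = 0 of the box. 0 rad = hanging shut; grows as its lower edge swings into the box (inward only), to 1.45. Under 1 N opens it; it falls shut by its own weight unless disc or finger is in its way.
- flap_edge (a point): Middle of the flap's lower edge, 1 mm above the deck when shut; moves with the flap.
- deck_lip (a point): Middle of the deck's inner lip, on the deck surface, 20 mm beyond the shut flap (box x = +20 mm); past it the floor drops 39 mm to the box floor, which runs to x = 140 mm. The disc tips in once its centre is well past the lip. Fingers pointing straight down meet the hinge line first and only just get there; leaned 30 to 45 degrees, tips forward, they reach in to the lip under the hinge.
- rivets: Bystander: open round tin of brass rivets, 54 mm across, 17 mm high, on the bench beside the deck; origin under its centre.
- wax: Bystander: yellow wax block with grooves, 31x46x19 mm, on the bench on the other side of the box; origin under its centre.
- paint_jar: Bystander: brown jar with black screw lid, 39 mm across, 48 mm high; origin under its centre.
- spool: Bystander: upright spool of brown thread, 38x48x50 mm; origin at its underside.
- dropper: Bystander: amber dropper bottle with black bulb, 33 mm across, 102 mm high; origin under its centre.
- anvil: The same disc; origin at the centre of its underside.
Mind the look-alikes: they are no part of the job. What is shaped like the anvil but brown or red is not meant.

How it is judged:
On the way, in this order (a step that is already met when the one before it is completed fails the run):
1. the disc, still on the deck, has pushed the flap open and lies in the doorway (value of joint flap above 0.15 rad and x of anvil_center in the frame of return_box above -0.03 m and z of anvil_center in the frame of return_box above 0.045 m), for 0.05 s.
2. the disc has dropped over the lip into the box (x of anvil_center in the frame of return_box between 0.02 and 0.14 m and y of anvil_center in the frame of return_box between -0.06 and 0.06 m and z of anvil_center in the frame of return_box below 0.034 m), for 0.1 s.
At the end, for the whole second after the job is handed in: The disc lies at rest inside the box below deck level (its centre beyond the lip, between the walls, under 34 mm above the bench) and the flap hangs shut (under 0.08 rad) (all of step 2 and value of joint flap below 0.08 rad and linear speed of anvil below 0.03 m/s); the robot touches nothing.
It fails at once if the disc was lifted (its centre over 20 mm above where it lay on the deck) (z of anvil_center in the frame of return_box above 0.0715 m).
It fails at once if the disc fell off the deck outside the box (z of anvil_center in the frame of return_box below 0.035 m and (x of anvil_center in the frame of return_box below 0.005 m or x of anvil_center in the frame of return_box above 0.16 m or y of anvil_center in the frame of return_box below -0.07 m or y of anvil_center in the frame of return_box above 0.07 m)).
It fails at once if the disc was flicked (over 0.5 m/s on the deck outside) (x of anvil_center in the frame of return_box below 0 m and linear speed of anvil above 0.5 m/s).
It fails at once if a bystander was moved more than 20 mm (distance of any of rivets, wax, paint_jar, spool, dropper from where it was at the start of the episode above 0.02 m).
It also fails if it takes over 35 s, if anything falls off the work surface, if the arm or the gripper's body presses on something with over 40 N, if the wrist force passes 120 N, or if a joint passes its speed limit or range.

## Robot

A 7-joint arm with a two-finger parallel gripper is mounted at the origin on a cart in front of the work surface, level with it; the furniture and walls round the work are solid. World frame = base frame: x ahead of the robot, y to its left, z up, the work surface at z = 0. Lengths are in m, angles in rad, forces in N, time in s.
With the tool pointing down it reaches from about 0.4 to 0.85 m from the base axis. Payload 4.5 kg.
Tool frame: the origin (TCP) lies where the fingers leave the gripper's body, on its centre line; the fingertips stand 64 mm ahead of it and the grasp point (between the pads) lies 45 mm ahead of it; z points along the fingers, y is the direction in which the jaws open and shut (so a half turn about z gives the same grasp; the last joint's range is limited). The gripper opens to 88 mm and grips with 3 to 60 N. Pads are 18 mm wide; open, the fingers measure 123 mm over their backs; the gripper's body (75 mm by 187 mm) begins 45 mm behind the grasp point.
Start: joints at [1.355, 0.689, -0.195, 1.565, 0.157, 0.902, -0.215], TCP at [0.155, -0.606, 0.303] pointing down, gripper open.
Joint ranges: [-3.01, 3.01], [-0.46, 2.08], [-1.47, 1.51], [0.13, 2.56], [-1, 4.14], [0.04, 2.09], [-2.66, 2.66]. Speed limits (rad/s): [2.57, 2.57, 3.14, 3.14, 3.14, 3.14, 3.14].

## Interface

Orientations are given as a unit quaternion [x, y, z, w].
In Python, from plant import monitor, snapshot, workorder, finder gives the robot as it stands.
- The arm moves only by the tool carry_out, never from a script. Its argument "motion" is one flat list of numbers, 6 for each row, row after row: the shift along the tool's x, y, z in cm, then the turn, a rotation vector about the tool's x, y, z in rad. In form: [x, y, z, rx, ry, rz, x, y, z, rx, ry, rz, ...]. A call has 1 to 8 rows; each row shifts and turns the commanded pose from where the row before left it, along the tool's axes as they then stand; what a row does not reach is not made up. A row lasts 1/8 s, in which the tool goes at most 62.5 mm and 10.7 degrees, less where a joint would pass 70% of its speed; a pose out of reach is approached as far as the arm can. A call with a gripper value outside its range is refused whole. "hand" is the finger opening in cm, from 0 to 8.81, set as the call begins (left out, the last holds). The fingers move at their own pace and stop on an object; "grip_force" is the grip in N (left out, the last holds). Time passes only in rows, so rows that do not move let the fingers close. It gives the time, the measured TCP pose, the force and the opening at its end, in the units of the state.
- monitor.get_state(): the state, without advancing time (a new reading comes with each control period).
- snapshot(name): name is "scene" or "top"; returns a dict with "frame" (480x640x3 uint8, red, green, blue), "range_z" (480x640 float32, m along the optical axis (not along the pixel's ray), 0 where there is no reading), "fx", "fy", "cx", "cy" (pixels), "rvec" (rotation vector, rad) and "tvec" (3), from world to camera coordinates, as OpenCV has them. Camera axes: x right, y down, z forward; pixel columns grow to the right and rows downward; lengths in m; the calibration is good to about 2 mm. A picture is of the moment at which its call begins.
- workorder.finish_job(): hands the job in, once; it reports no verdict.
Trained networks look in a picture, given as the dict that the camera call returned (one of the last four; its "shot" number tells which), for a name from the list of things; names that differ only in an ending like _2 or _b are one class to them, and where a whole thing is asked for, a point or a joint stands for the part that bears it (a point fixed in the world has none). Each returns a list of dicts, best first, with "p" (0 to 1); they miss things now and then, are a little off and sometimes report something else, mostly with a low value. They report only what shows in the picture. A call takes as long as a camera call. They do not tell look-alikes from the thing itself.
- finder.masks_of(picture, thing): "pixels" (480x640 bool, what is visible of it) and "extent" ([left, top, right, bottom] in pixels, round what is visible of it).
The state is a dict: "clock": time; "q": joint angles; "qd": joint speeds; "joint_torque": joint torques, N m; "tool_pos": TCP position; "eef_rot": TCP orientation; "contact_force": force on the tool from outside, world axes, zero at the start; "moment": the same for the moment, N m; "opening": opening from 0.0 (shut) to 1.0 (fully open).
Only numpy, scipy, OpenCV 4.12 (cv2) and the standard library are available. Lean on these libraries where they do the work, as an engineer would, in place of code of your own. Each camera call takes 0.05 s, during which the arm holds its last target. There are 200 camera calls.

## Working session

There is one attempt and no reset: what is moved stays moved. The work goes in short steps, Python scripts to look and compute and a tool call to move; the robot and the scene stay as the last step left them, time stands still between calls to the robot, and variables do not carry over. Pictures are saved under pics/ and viewed, about 8 in all and at most 12, crops included, and the job is handed in when it is done.

Besides the shell and the picture viewer there is one more tool, called after ">>>" by a JSON object that holds its "op" and its "data", one argument or row to a line. carry_out: Moves the arm, as the interface text tells. Its arguments: {"type":"object","properties":{"motion":{"type":"array"},"hand":{"type":"number"},"grip_force":{"type":"number"}},"required":["motion"]}

```bash
mkdir -p pics
cat > h.py <<'E'
import numpy as np, cv2
from scipy.spatial.transform import Rotation as R
from plant import monitor, snapshot, workorder, finder
def world(p,u,v,z=None):
    u=np.asarray(u,float);v=np.asarray(v,float)
    if z is None: z=p["range_z"][v.astype(int),u.astype(int)]
    c=np.stack([(u-p["cx"])/p["fx"]*z,(v-p["cy"])/p["fy"]*z,z*np.ones_like(u)],-1)
    return (c-np.ravel(p["tvec"]))@cv2.Rodrigues(np.array(p["rvec"],float))[0]
def proj(p,X):
    return cv2.projectPoints(np.asarray(X,float).reshape(-1,1,3),np.array(p["rvec"],float),np.array(p["tvec"],float),np.array([[p["fx"],0,p["cx"]],[0,p["fy"],p["cy"]],[0,0,1.]]),None)[0][:,0]
def save(n,im): cv2.imwrite("pics/"+n+".png",im[...,::-1])
E
python3 - <<'E'
from h import *
s=monitor.get_state();print({k:np.round(v,3) for k,v in s.items()})
for n in("scene","top"):
    p=snapshot(n);save(n,p["frame"])
    for t in("anvil","return_box","flap","rivets","wax","paint_jar","spool","dropper"):
        for d in finder.masks_of(p,t)[:3]:
            v,u=np.nonzero(d["pixels"]);z=p["range_z"][v,u];k=z>0
            w=world(p,u[k],v[k]) if k.any() else np.zeros((1,3))
            print(n,t,round(d["p"],2),np.round(d["extent"]),k.sum(),np.round(np.median(w,0),3),np.round(np.percentile(w,2,0),3),np.round(np.percentile(w,98,0),3))
E
```

```text
{'clock': np.float64(0.0), 'q': array([ 1.355,  0.69 , -0.195,  1.566,  0.157,  0.903, -0.215]), 'qd': array([-0.001, -0.001,  0.   ,  0.001, -0.002, -0.001,  0.001]), 'joint_torque': array([-1.0000e-03, -5.2758e+01, -1.2670e+00, -1.5343e+01, -5.3000e-02,
        6.0000e-03,  0.0000e+00]), 'tool_pos': array([ 0.154, -0.605,  0.302]), 'eef_rot': array([ 0.992,  0.125, -0.   , -0.001]), 'contact_force': array([-0.452,  0.262, -1.17 ]), 'moment': array([-0.013,  0.057,  0.008]), 'opening': np.float64(1.0)}
scene anvil 0.88 [255. 306. 279. 329.] 384 [0.387 0.261 0.013] [0.373 0.248 0.002] [0.404 0.278 0.016]
scene anvil 0.84 [382. 374. 405. 400.] 526 [0.417 0.046 0.013] [0.404 0.031 0.002] [0.434 0.061 0.016]
scene anvil 0.64 [408. 260. 434. 279.] 359 [0.586 0.129 0.058] [0.573 0.114 0.048] [0.603 0.145 0.061]
scene return_box 0.93 [288. 204. 496. 321.] 18008 [0.551 0.173 0.05 ] [0.444 0.026 0.005] [0.695 0.303 0.098]
scene flap 0.76 [386. 212. 392. 261.] 203 [0.577 0.181 0.095] [0.534 0.152 0.092] [0.622 0.213 0.098]
scene flap 0.54 [412. 263. 430. 278.] 345 [0.586 0.128 0.058] [0.573 0
[... 992 characters left out ...]
. 125. 480. 292.] 14230 [0.577 0.184 0.093] [0.464 0.038 0.042] [0.699 0.314 0.098]
top return_box 0.17 [180. 239. 205. 255.] 456 [0.51  0.501 0.06 ] [ 0.496  0.492 -0.001] [0.531 0.527 0.1  ]
top flap 0.94 [360. 179. 400. 238.] 501 [0.579 0.182 0.092] [0.534 0.15  0.045] [0.624 0.213 0.097]
top wax 0.94 [332. 142. 357. 172.] 450 [0.676 0.239 0.018] [0.656 0.217 0.004] [0.698 0.26  0.022]
top paint_jar 0.86 [272. 318. 292. 340.] 436 [0.375 0.344 0.048] [0.358 0.328 0.001] [0.391 0.362 0.051]
top spool 0.92 [237. 290. 265. 311.] 410 [0.421 0.399 0.049] [0.406 0.385 0.001] [0.438 0.417 0.053]
top dropper 0.72 [178. 237. 206. 254.] 414 [0.51  0.5   0.061] [0.497 0.492 0.009] [0.526 0.515 0.1  ]
```

Run:
```python
from h import *
a=cv2.imread("pics/scene.png")[160:420,180:520];b=cv2.imread("pics/top.png")[100:350,160:500]
cv2.imwrite("pics/c1.png",cv2.resize(a,None,fx=2.3,fy=2.3,interpolation=2));cv2.imwrite("pics/c2.png",cv2.resize(b,None,fx=2.3,fy=2.3,interpolation=2))
```

```text
(no output)
```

View pics/c1.png

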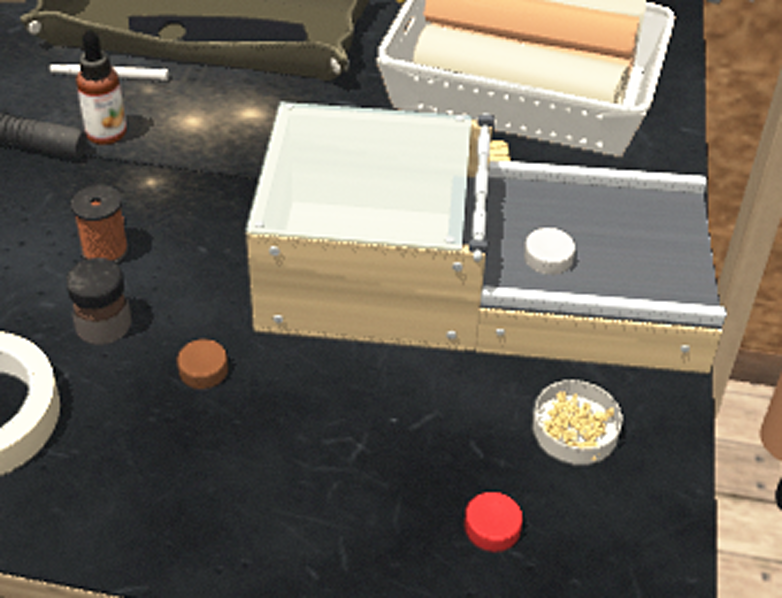

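View pics/c2.png

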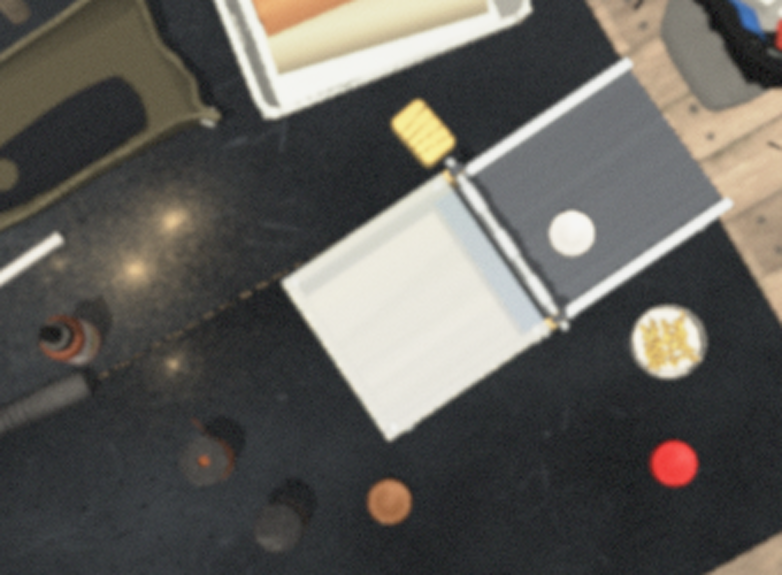

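The anvil is the pale-grey disc on the deck at scene (421,270) and top (411,201). The brown disc at scene (267,318) and the red one at scene (394,387) are look-alikes, both on the bench and the wrong colour. The enlarged crops confirm this. Next I'll measure the box frame.

Run:
```python
from h import *
for n in("top","scene"):
    p=snapshot(n)
    v,u=np.mgrid[0:480,0:640];w=world(p,u.ravel(),v.ravel());z=p["range_z"].ravel()
    ok=(z>0)&(np.abs(w[:,0]-.58)<.2)&(np.abs(w[:,1]-.16)<.2)
    W=w[ok]
    d=max(finder.masks_of(p,"return_box"),key=lambda d:d["p"]);m=cv2.dilate(d["pixels"].astype(np.uint8),np.ones((9,9)))>0
    W=w[ok&m.ravel()]
    for nm,a,b in(("cover",.088,.105),("rail",.053,.062),("deck",.040,.050),("all",.035,.11)):
        q=W[(W[:,2]>a)&(W[:,2]<b)];r=cv2.minAreaRect((q[:,:2]*1000).astype(np.float32))
        print(n,nm,len(q),np.round(r[0],1),np.round(r[1],1),round(r[2],1),np.round(np.median(q[:,2]),4)); print(np.round(cv2.boxPoints(r)).tolist())
    for d in finder.masks_of(p,"anvil")[:3]:
        v2,u2=np.nonzero(d["pixels"]);q=world(p,u2,v2)
        q=q[(p["range_z"][v2,u2]>0)];q=q[(q[:,2]>.054)&(q[:,2]<.066)]
        if len(q)>100: print("disc",len(q),cv2.minEnclosingCircle((q[:,:2]*1000).astype(np.float32)),np.round(q.mean(0),4),(u2.mean(),v2.mean()))
```

```text
top cover 7453 [538.3 239.4] [145.5 153.7] 34.2 0.0956
[[435.0, 262.0], [521.0, 135.0], [642.0, 217.0], [555.0, 344.0]]
top rail 1125 [622.9 116.8] [135.9 165.5] 34.7 0.0569
[[520.0, 146.0], [614.0, 10.0], [726.0, 87.0], [632.0, 224.0]]
top deck 5715 [623.8 116. ] [120.5 163.9] 34.6 0.0448
[[528.0, 149.0], [621.0, 14.0], [720.0, 83.0], [627.0, 218.0]]
top all 14480 [582.  175.3] [145.5 308.6] 34.9 0.0923
[[434.0, 260.0], [611.0, 7.0], [730.0, 90.0], [554.0, 343.0]]
disc 277 ((591.6880493164062, 131.0088348388672), 16.51155662536621) [0.5916 0.1304 0.0575] (np.float64(407.7202572347267), np.float64(201.4855305466238))
scene cover 5854 [535.1 239.1] [147.  153.7] 34.6 0.0969
[[431.0, 261.0], [518.0, 134.0], [639.0, 217.0], [552.0, 344.0]]
scene rail 1731 [579.5 176.3] [140.2 307.2] 34.8 0.0574
[[434.0, 262.0], [610.0, 10.0], [725.0, 90.0], [549.0, 342.0]]
scene deck 5516 [577.7 173.8] [134.8 307.7] 34.6 0.046
[[435.0, 262.0], [610.0, 9.0], [721.0, 85.0], [546.0, 339.0]]
scene all 15341 [579.  175.3] [147.  308.3] 34.8 0.0584
[[431.0, 260.0], [607.0, 7.0], [727.0, 91.0], [551.0, 344.0]]
disc 289 ((588.9268188476562, 129.7451171875), 17.366317749023438) [0.5878 0.1296 0.0583] (np.float64(418.4717514124294), np.float64(268.49717514124296))
```

```bash
cat >> h.py <<'E'
a=np.radians(34.75);EX=np.array([-np.sin(a),np.cos(a),0]);EY=np.array([-np.cos(a),-np.sin(a),0]);EZ=np.array([0,0,1.])
O=np.array([.578,.180,0]);DECK=.0455
B=np.stack([EX,EY,EZ],1)
def box(w): return (np.asarray(w)-O)@B
def tool(lean,F):
    "TCP pose with front tip corner at box point F"
    t=np.radians(lean);tz=np.array([np.sin(t),0,-np.cos(t)]);tx=np.array([np.cos(t),0,np.sin(t)])
    Rb=np.stack([tx,np.cross(tz,tx),tz],1)
    return B@Rb, O+B@(np.array(F)-.009*tx-.064*tz)
def rows(R0,p0,R1,p1,n):
    from scipy.linalg import logm
    T=lambda r,p: np.block([[r,np.array(p)[:,None]],[np.zeros((1,3)),np.ones((1,1))]])
    D=np.linalg.inv(T(R0,p0))@T(R1,p1)
    from scipy.linalg import fractional_matrix_power as f
    S=np.real(f(D,1/n));return np.round(S[:3,3]*100,2),np.round(R.from_matrix(S[:3,:3]).as_rotvec(),4)
def here():
    s=monitor.get_state();r=R.from_quat(s["eef_rot"]).as_matrix();p=s["tool_pos"]
    tip=p+.064*r[:,2]
    print("t",round(float(s["clock"]),2),"F",np.round(box(tip+.009*r[:,0])*1000,1),"low",np.round(box(tip-.009*r[:,0])*1000,1),"lean",np.round(np.degrees(np.arctan2(r[:,2]@EX,-r[2,2])),2),"ty",np.round(B.T@r[:,1],3),"f",np.round(B.T@s["contact_force"],1),"open",round(float(s["opening"]),3),"q",np.round(s["q"],2))
    return r,p
E
python3 - <<'E'
from h import *
r,p=here()
R1,p1=tool(0,[-.085,.0183,.20]);print(p1)
print(rows(r,p,R1,p1,20))
R2,p2=tool(30,[-.085,.0183,.13]);print(p2,rows(R1,p1,R2,p2,4))
E
```

```text
t 1.2 F [-407.3  787.3  238.7] low [-401.   804.1  238.7] lean -0.0 ty [-0.937  0.349  0.   ] f [ 0.8  0.2 -0.5] open 1.001 q [ 1.35  0.69 -0.19  1.57  0.16  0.9  -0.22]
[0.61654356 0.09233425 0.264     ]
(array([4.83, 0.88, 0.19]), array([ 0.    ,  0.    , -0.0964]))
[0.63409617 0.06703226 0.18092563] (array([-1.17,  0.  ,  1.91]), array([-0.    ,  0.1309,  0.    ]))
```

>>> {"op": "carry_out", "data": {
  "motion": [4.83, 0.88, 0.19, 0, 0, -0.0964, 4.83, 0.88, 0.19, 0, 0, -0.0964, 4.83, 0.88, 0.19, 0, 0, -0.0964, 4.83, 0.88, 0.19, 0, 0, -0.0964, 4.83, 0.88, 0.19, 0, 0, -0.0964, 4.83, 0.88, 0.19, 0, 0, -0.0964, 4.83, 0.88, 0.19, 0, 0, -0.0964, 4.83, 0.88, 0.19, 0, 0, -0.0964],
  "hand": 1.4
}}

```text
clock: 2.2
tool_pos: [0.5077, -0.4531, 0.2874]
eef_rot: [0.872, 0.49, 0.0, 0.0]
contact_force: [-0.6, -0.4, -0.5]
opening: 0.161
```

>>> {"op": "carry_out", "data": {
  "motion": [4.83, 0.88, 0.19, 0, 0, -0.0964, 4.83, 0.88, 0.19, 0, 0, -0.0964, 4.83, 0.88, 0.19, 0, 0, -0.0964, 4.83, 0.88, 0.19, 0, 0, -0.0964, 4.83, 0.88, 0.19, 0, 0, -0.0964, 4.83, 0.88, 0.19, 0, 0, -0.0964, 4.83, 0.88, 0.19, 0, 0, -0.0964, 4.83, 0.88, 0.19, 0, 0, -0.0964]
}}

```text
clock: 3.2
tool_pos: [0.6535, -0.0983, 0.2722]
eef_rot: [0.624, 0.782, 0.0, 0.0]
contact_force: [0.7, 0.2, 0.5]
opening: 0.161
```

>>> {"op": "carry_out", "data": {
  "motion": [4.83, 0.88, 0.19, 0, 0, -0.0964, 4.83, 0.88, 0.19, 0, 0, -0.0964, 4.83, 0.88, 0.19, 0, 0, -0.0964, 4.83, 0.88, 0.19, 0, 0, -0.0964, 0, 0, 0, 0, 0, 0, 0, 0, 0, 0, 0, 0]
}}

```text
clock: 3.95
tool_pos: [0.6174, 0.0911, 0.2646]
eef_rot: [0.464, 0.886, -0.001, 0.0]
contact_force: [0.6, -0.7, 0.1]
opening: 0.159
```

Run:
```python
from h import *
r,p=here();print(p)
R2,p2=tool(30,[-.085,.0183,.11]);print(p2,rows(r,p,R2,p2,5))
```

```text
t 3.95 F [-86.6  18.4 200.6] low [-104.6   18.4  200.6] lean -0.08 ty [-0.001 -1.    -0.001] f [-0.9 -0.1  0.1] open 0.159 q [ 0.1   0.79 -0.6   1.59  0.53  0.93 -0.08]
[0.61738387 0.09108038 0.2645889 ]
[0.63409617 0.06703226 0.16092563] (array([-1.01,  0.  ,  1.93]), array([-1.00e-04,  1.05e-01, -2.00e-04]))
```

>>> {"op": "carry_out", "data": {
  "motion": [-1.01, 0, 1.93, 0, 0.105, 0, -1.01, 0, 1.93, 0, 0.105, 0, -1.01, 0, 1.93, 0, 0.105, 0, -1.01, 0, 1.93, 0, 0.105, 0, -1.01, 0, 1.93, 0, 0.105, 0, 0, 0, 0, 0, 0, 0, 0, 0, 0, 0, 0, 0]
}}

```text
clock: 4.82
tool_pos: [0.6339, 0.0682, 0.1619]
eef_rot: [0.448, 0.856, 0.12, -0.229]
contact_force: [-0.3, -0.1, 0.5]
opening: 0.16
```

Run:
```python
from h import *
r,p=here();print(p)
p=snapshot("scene");save("s2",cv2.resize(p["frame"][160:340,300:540],None,fx=3,fy=3,interpolation=2))
for k in(-.064,.0):
  tip=None
```

```text
t 4.83 F [-84.   17.8 111. ] low [-99.5  17.8 102. ] lean 29.99 ty [-0.    -1.     0.001] f [0.1 0.3 0.5] open 0.16 q [ 0.36  1.13 -0.82  1.37  0.28  1.08  0.27]
[0.63387135 0.06815646 0.16192426]
```

View pics/s2.png

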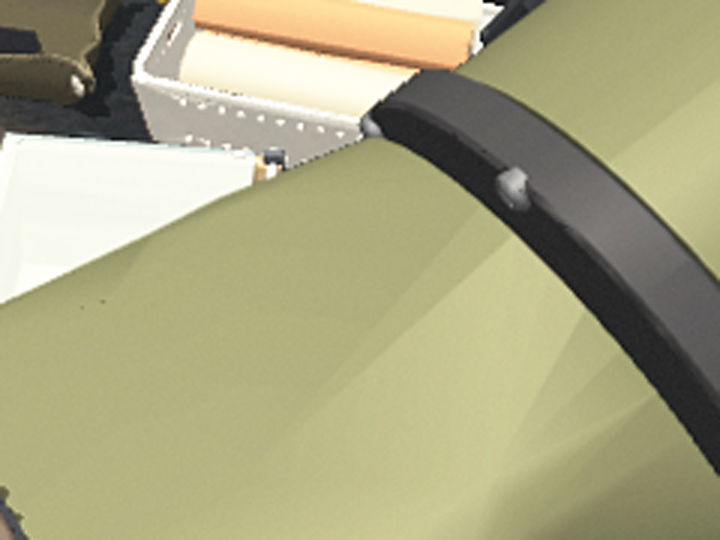

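The arm hides the scene view: only the box corner shows, near (260,160) in the crop. The rest of the work goes by force, kinematics and the top camera. I'll descend behind the disc.

>>> {"op": "carry_out", "data": {
  "motion": [-0.65, 0, 1.126, 0, 0, 0, -0.65, 0, 1.126, 0, 0, 0, -0.65, 0, 1.126, 0, 0, 0, -0.65, 0, 1.126, 0, 0, 0, 0, 0, 0, 0, 0, 0, 0, 0, 0, 0, 0, 0]
}}

```text
clock: 5.62
tool_pos: [0.6337, 0.0685, 0.1091]
eef_rot: [0.448, 0.856, 0.12, -0.23]
contact_force: [-0.4, 0.6, 0.4]
opening: 0.159
```

>>> {"op": "carry_out", "data": {
  "motion": [-0.1, 0, 0.173, 0, 0, 0, 0, 0, 0, 0, 0, 0, 0, 0, 0, 0, 0, 0]
}}

```text
clock: 6.0
tool_pos: [0.6336, 0.0683, 0.1071]
eef_rot: [0.448, 0.856, 0.12, -0.23]
contact_force: [0.3, -0.5, 0.3]
opening: 0.161
```

Run:
```python
from h import *
r,p=here();print(p)
p=snapshot("top");save("t2",cv2.resize(p["frame"][120:320,300:500],None,fx=3,fy=3,interpolation=2))
```

```text
t 6.0 F [-83.6  18.   56.3] low [-99.2  18.   47.2] lean 30.07 ty [ 0. -1.  0.] f [-0.6 -0.   0.3] open 0.161 q [ 0.35  1.2  -0.79  1.38  0.32  1.02  0.28]
[0.63360749 0.0683067  0.10714612]
```

View pics/t2.png

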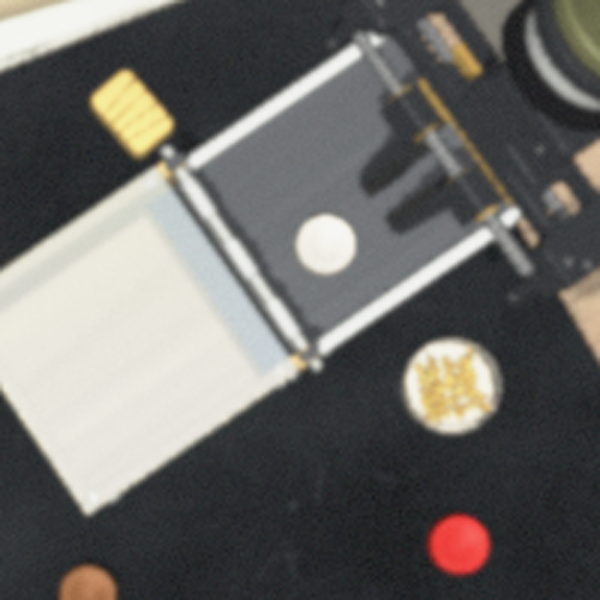

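Fingertips at crop (370,185) and (395,225) sit square behind the disc at (326,243), lined up with the push axis. Now I'll probe down to the deck.

>>> {"op": "carry_out", "data": {
  "motion": [-0.05, 0, 0.087, 0, 0, 0, 0, 0, 0, 0, 0, 0]
}}

```text
clock: 6.3
tool_pos: [0.6336, 0.0684, 0.106]
eef_rot: [0.448, 0.856, 0.12, -0.23]
contact_force: [0.3, 0.1, -0.3]
opening: 0.157
```

>>> {"op": "carry_out", "data": {
  "motion": [-0.05, 0, 0.087, 0, 0, 0, 0, 0, 0, 0, 0, 0]
}}

```text
clock: 6.55
tool_pos: [0.6336, 0.0684, 0.1054]
eef_rot: [0.448, 0.856, 0.12, -0.23]
contact_force: [-0.4, -0.5, 3.0]
opening: 0.159
```

Run:
```python
from h import *
here()
```

```text
t 6.55 F [-83.6  17.9  54.5] low [-99.1  17.9  45.5] lean 30.08 ty [ 0. -1.  0.] f [-0.1  0.6  3. ] open 0.159 q [ 0.35  1.2  -0.79  1.38  0.32  1.02  0.28]
```

>>> {"op": "carry_out", "data": {
  "motion": [0.035, 0, -0.06, 0, 0, 0, 0.606, 0, 0.35, 0, 0, 0, 0.606, 0, 0.35, 0, 0, 0, 0.606, 0, 0.35, 0, 0, 0, 0.606, 0, 0.35, 0, 0, 0, 0.606, 0, 0.35, 0, 0, 0, 0.606, 0, 0.35, 0, 0, 0, 0, 0, 0, 0, 0, 0]
}}

```text
clock: 7.55
tool_pos: [0.6087, 0.1039, 0.1057]
eef_rot: [0.447, 0.856, 0.12, -0.231]
contact_force: [-0.1, 0.8, 1.3]
opening: 0.158
```

Run:
```python
from h import *
r,p=here()
p=snapshot("top");save("t3",cv2.resize(p["frame"][120:320,300:500],None,fx=3,fy=3,interpolation=2))
```

```text
t 7.55 F [-40.1  18.3  54.9] low [-55.7  18.3  45.9] lean 30.16 ty [ 0.002 -1.    -0.   ] f [ 0.7 -0.4  1.3] open 0.158 q [ 0.31  1.18 -0.79  1.47  0.32  0.93  0.23]
```

View pics/t3.png

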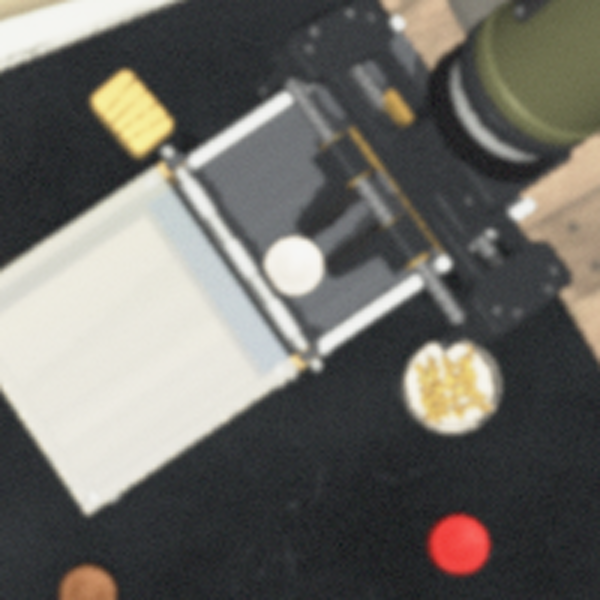

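The disc at (294,266) is nested between the tips and tracking straight, just at the flap. I'll continue through the doorway.

>>> {"op": "carry_out", "data": {
  "motion": [0.52, 0, 0.26, 0, 0, 0, 0.52, 0, 0.3, 0, 0, 0, 0.52, 0, 0.3, 0, 0, 0, 0.52, 0, 0.3, 0, 0, 0, 0.52, 0, 0.3, 0, 0, 0, 0.52, 0, 0.3, 0, 0, 0, 0.52, 0, 0.3, 0, 0, 0, 0, 0, 0, 0, 0, 0]
}}

```text
clock: 8.6
tool_pos: [0.5852, 0.138, 0.1063]
eef_rot: [0.447, 0.856, 0.12, -0.23]
contact_force: [0.9, -1.5, 0.7]
opening: 0.16
```

Run:
```python
from h import *
r,p=here()
p=snapshot("top");save("t4",cv2.resize(p["frame"][120:320,300:500],None,fx=3,fy=3,interpolation=2))
```

```text
t 8.6 F [ 1.3 18.1 55.5] low [-14.3  18.1  46.4] lean 30.12 ty [ 0.002 -1.    -0.   ] f [-1.8  0.1  0.7] open 0.16 q [ 0.27  1.16 -0.79  1.55  0.31  0.85  0.17]
```

View pics/t4.png

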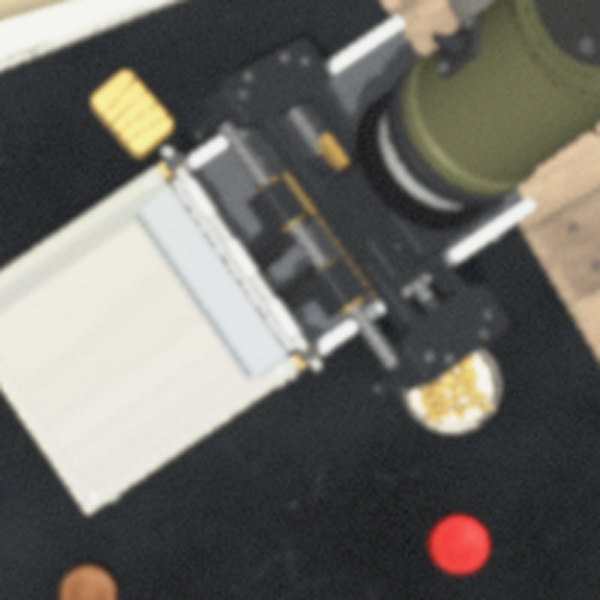

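The flap is held open: the pale strip is wider, with its inner edge from (145,215) to (250,370). The disc is in the doorway at x≈16 mm. I'll push over the lip slowly and watch the force.

>>> {"op": "carry_out", "data": {
  "motion": [0.26, 0, 0.15, 0, 0, 0, 0.26, 0, 0.15, 0, 0, 0, 0.26, 0, 0.15, 0, 0, 0, 0, 0, 0, 0, 0, 0]
}}

```text
clock: 9.15
tool_pos: [0.5801, 0.1452, 0.1063]
eef_rot: [0.447, 0.856, 0.12, -0.23]
contact_force: [0.8, -0.1, -0.4]
opening: 0.16
```

>>> {"op": "carry_out", "data": {
  "motion": [0.17, 0, 0.1, 0, 0, 0, 0.17, 0, 0.1, 0, 0, 0, 0, 0, 0, 0, 0, 0, 0, 0, 0, 0, 0, 0]
}}

```text
clock: 9.65
tool_pos: [0.5782, 0.1478, 0.106]
eef_rot: [0.448, 0.856, 0.12, -0.23]
contact_force: [-0.2, -0.2, -0.2]
opening: 0.161
```

Run:
```python
from h import *
r,p=here()
```

```text
t 9.65 F [13.3 18.2 55.2] low [-2.3 18.2 46.1] lean 30.08 ty [ 0.001 -1.    -0.   ] f [-0.   0.3 -0.2] open 0.161 q [ 0.26  1.16 -0.79  1.57  0.31  0.82  0.15]
```

>>> {"op": "carry_out", "data": {
  "motion": [0.17, 0, 0.1, 0, 0, 0, 0.17, 0, 0.1, 0, 0, 0, 0, 0, 0, 0, 0, 0]
}}

```text
clock: 10.02
tool_pos: [0.5759, 0.1513, 0.1061]
eef_rot: [0.447, 0.856, 0.12, -0.23]
contact_force: [0.7, -0.4, -0.8]
opening: 0.158
```

Run:
```python
from h import *
r,p=here()
p=snapshot("top");a=cv2.resize(p["frame"][150:300,275:425],None,fx=4,fy=4,interpolation=2);save("t5",a)
for n in("top","scene"):
    p=snapshot(n)
    for d in finder.masks_of(p,"anvil")+finder.masks_of(p,"flap"): print(n,round(d["p"],2),np.round(d["extent"]))
```

```text
t 10.03 F [17.5 18.1 55.2] low [ 2.  18.1 46.2] lean 30.09 ty [ 0.001 -1.     0.   ] f [-0.7 -0.4 -0.8] open 0.158 q [ 0.26  1.16 -0.79  1.58  0.31  0.81  0.15]
top 0.68 [440. 289. 463. 313.]
top 0.63 [319. 310. 339. 327.]
top 0.57 [360. 174. 403. 239.]
```

View pics/t5.png

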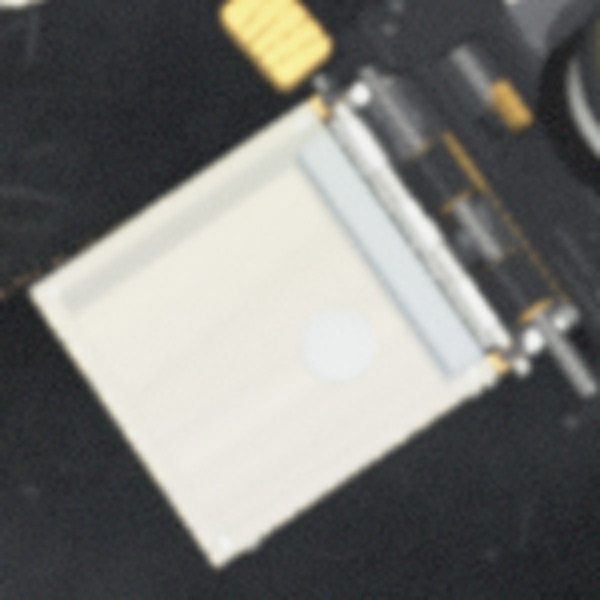

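The disc lies inside the box, visible through the glass at crop (338,345), well past the lip. Now I'll withdraw the fingers.

>>> {"op": "carry_out", "data": {
  "motion": [-0.52, 0, -0.35, 0, 0, 0, -1.04, 0, -0.6, 0, 0, 0, -1.04, 0, -0.6, 0, 0, 0, -1.04, 0, -0.6, 0, 0, 0, -1.04, 0, -0.6, 0, 0, 0, -1.04, 0, -0.6, 0, 0, 0, -1.04, 0, -0.6, 0, 0, 0, -1.04, 0, -0.6, 0, 0, 0]
}}

```text
clock: 11.38
tool_pos: [0.628, 0.0763, 0.1063]
eef_rot: [0.448, 0.856, 0.12, -0.23]
contact_force: [-0.2, 0.2, 0.8]
opening: 0.16
```

>>> {"op": "carry_out", "data": {
  "motion": [0.5, 0, -1, 0, 0, 0, 1, 0, -2, 0, 0, 0, 1, 0, -3, 0, 0, 0, 1, 0, -3, 0, 0, 0, 1, 0, -3, 0, 0, 0, 0, 0, -3, 0, 0, 0, 0, 0, 0, 0, 0, 0, 0, 0, 0, 0, 0, 0]
}}

```text
clock: 12.38
tool_pos: [0.6475, 0.0478, 0.2589]
eef_rot: [0.447, 0.856, 0.12, -0.23]
contact_force: [0.1, -0.6, -0.7]
opening: 0.158
```

Run:
```python
from h import *
r,p=here()
p=snapshot("top");a=cv2.resize(p["frame"][120:320,250:450],None,fx=3,fy=3,interpolation=2);save("t6",a)
u,v=275+338/4,150+345/4
# ray to z=.0125 (top of disc on the box floor)
A=world(p,[u],[v],np.array([.5]))[0];C=world(p,[u],[v],np.array([1.]))[0];X=A+(C-A)*(.019-A[2])/(C[2]-A[2]);print("disc box mm",box(X)*1000)
for t in("rivets","wax","paint_jar","spool","dropper","flap"):
    for d in finder.masks_of(p,t)[:1]:
        v,u=np.nonzero(d["pixels"]);print(t,round(d["p"],2),np.round(d["extent"]),np.round(np.median(world(p,u,v),0),3))
```

```text
t 12.38 F [-108.3   18.4  208. ] low [-123.9   18.3  199. ] lean 30.09 ty [ 0.002 -1.    -0.   ] f [-0.5  0.2 -0.7] open 0.158 q [ 0.38  1.03 -0.85  1.27  0.23  1.28  0.28]
disc box mm [50.03228825 18.17146414 19.        ]
rivets 0.94 [435. 238. 465. 263.] [0.515 0.049 0.006]
wax 0.7 [332. 141. 357. 172.] [0.676 0.239 0.019]
paint_jar 0.66 [274. 318. 291. 339.] [0.375 0.343 0.048]
spool 0.64 [238. 290. 262. 313.] [0.421 0.398 0.049]
dropper 0.6 [178. 236. 205. 253.] [0.51  0.501 0.061]
flap 0.62 [360. 177. 401. 238.] [0.577 0.181 0.092]
```

View pics/t6.png

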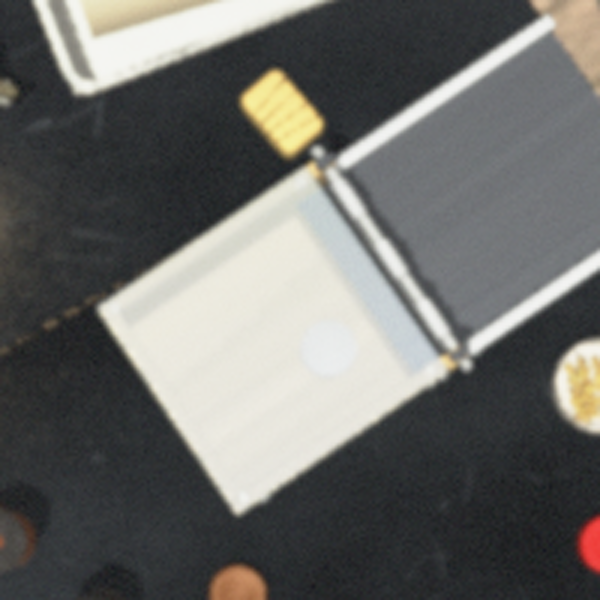

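The disc is at (327,348) inside the box and the deck is empty. The flap strip looks as it did when shut at the start, and the arm is clear, so I'm handing in.

```bash
python3 -c "
from h import *
print(workorder.finish_job());here()"
```

```text
the job is handed in; nothing more can be done
None
the job is handed in; nothing more can be done
```

The setter anvil is in the box and the job is handed in. I pushed the disc along the deck with the fingertips leaned 30° and opened 14 mm so it sat between them. It went through the flap and over the lip, then I drew the fingers back out and raised them clear.

**Last checks**
- **Disc:** it lies inside the box at about x = 50 mm, y = 18 mm, seen through the glass in the top camera. Its height was not measured; the position assumes it lies flat on the box floor.
- **Flap:** it looks the same as when it hung shut at the start. This is from the picture only; the angle was not measured.
- **Bystanders:** all five measure within about 3 mm of where they started.
- **Forces and time:** readings between moves stayed at about 3 N or less. The robot's clock stood near 12.4 s before hand-in.

**Failed:** the arm hid the doorway from the scene camera during the push, so only the top camera followed it. The state readout after hand-in was refused, so there is no reading after that point.

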